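# Pull the filter of the bench fume extractor for inspection

### The arm

A 6-joint arm with a two-finger parallel gripper is mounted at the origin on a cart in front of the work surface, level with it; the furniture and walls round the work are solid. World frame = base frame: x ahead of the robot, y to its left, z up, the work surface at z = 0. Lengths are in mm, angles in rad, forces in N, time in s.
With the tool pointing down it reaches from about 275 to 750 mm from the base axis. Payload 10.2 kg.
Tool frame: the origin (TCP) lies at the very end of the fingers, on their centre line; the grasp point (between the pads) lies 19 mm behind it; z points along the fingers, y is the direction in which the jaws open and shut (so a half turn about z gives the same grasp; the last joint's range is limited). The gripper opens to 85 mm and grips with 20 to 120 N. Pads are 22 mm wide; open, the fingers measure 114 mm over their backs; the gripper's body (76 mm by 85 mm) begins 54 mm behind the grasp point. The pads swing forward as they close: fully open they stand 13 mm farther back than shut.
Start: joints at [0.878, 0.313, 1.498, -0, 1.331, -0.223], TCP at [237.685, 468.121, 231.294] pointing down, gripper open.
Joint ranges: [-2.94, 2.94], [-0.97, 2.17], [0.19, 2.56], [-1.23, 4.37], [0.02, 3.11], [-2.88, 2.88]. Speed limits (rad/s): [2.39, 2.39, 3.01, 3.14, 3.14, 3.14].

### API

Orientations are given as a unit quaternion [w, x, y, z].
In Python, from rig import * gives the robot as it stands. The module is installed in compiled form; this text tells all that it offers.
- The arm moves only by the shell command python3 -m crank 'ROWS' [FORCE]. ROWS is a JSON object of lists of equal length, an entry for each row: "dp": the shift along the world's x, y, z in cm, a list of three; "delta_rot": the turn, a rotation vector about the world's x, y, z in degrees, a list of three; "claw": the closure in counts, from 0 (fully open) to 255 (shut). A call has 1 to 10 rows; each row shifts and turns the commanded pose from where the row before left it; what a row does not reach is not made up. A row lasts 1/10 s, in which the tool goes at most 50 mm and 8.59 degrees, less where a joint would pass 70% of its speed; a pose out of reach is approached as far as the arm can. A call is refused whole if a number of a shift passes 5 or a number of a turn 8.59, either way. A call with a gripper value outside its range is refused whole. The fingers move at their own pace and stop on an object; FORCE is the grip in N (left out, the last holds). Time passes only in rows, so rows that do not move let the fingers close. It gives the time, the measured TCP pose, the force and the opening at its end, in the units of the state.
- sense(): the state, without advancing time (a new reading comes with each control period).
- capture(name): name is "side" or "top"; returns (picture, depth): 384x512x3 uint8, red, green, blue; 384x512 float32, mm along the optical axis (not along the pixel's ray), 0 where there is no reading.
- camera_model(name): a dict with "fx", "fy", "cx", "cy" (pixels), "cam_to_world" (4x4, takes a point from camera to world coordinates). Camera axes: x right, y up, looking along -z (the intrinsics and any distortion apply to the point x, -y, -z); pixel columns grow to the right and rows downward; lengths in mm; the calibration is good to about 2 mm. A picture is of the moment at which its call begins. camera_model takes no time and is no camera call.
- finish_job(): hands the job in, once; it reports no verdict.
Trained networks look in the newest picture that a camera, given by its name, has taken for a name from the list of things; names that differ only in an ending like _2 or _b are one class to them, and where a whole thing is asked for, a point or a joint stands for the part that bears it (a point fixed in the world has none). Each returns a list of dicts, best first, with "p" (0 to 1); they miss things now and then, are a little off and sometimes report something else, mostly with a low value. They report only what shows in the picture. A call takes as long as a camera call. They do not tell look-alikes from the thing itself.
- boxes_of(camera, target): "centre" ([column, row] in pixels, amid what is visible of it).
- masks_of(camera, target): "region" (384x512 bool, what is visible of it) and "centre" ([column, row] in pixels, amid what is visible of it).
- pinpoint(camera, target): "centre" ([column, row] in pixels: a listed point, or the origin of a listed thing).
The state is a dict: "time_s": time; "joints": joint angles; "dq": joint speeds; "tau": joint torques, N m; "eef_pos": TCP position; "ee_rot": TCP orientation; "force": force on the tool from outside, world axes, zero at the start; "wrist_torque": the same for the moment, N m; "grip_width": opening from 0.0 (shut) to 1.0 (fully open).
Only numpy, scipy, OpenCV 4.12 (cv2) and the standard library are available. Lean on these libraries where they do the work, as an engineer would, in place of code of your own. Each camera call takes 0.05 s, during which the arm holds its last target.

### The job

Swing the carry handle of the small fume extractor up and over to the back until it snaps home in its end catch, then lift the cover flap until it is fully open. Draw the filter cassette out by its tab and hold it upright over the middle of the steel tray, roughly 10 cm above it and touching nothing else; finish while still holding it there, with the handle home and the flap open. Leave the other things on the bench alone.

Things in the scene. Friction and masses are not known exactly. Their poses are not given: they have to be found in the camera images.
- extractor: small grey bench fume extractor, fixed; housing 130 (x) x 150 (y) mm, deck 90 mm above the worktop. Origin: centre of its underside; x runs from its front (round grille) to its back, z up. On top a hollow cover flap, over it a U-shaped carry handle. Under the flap the deck has a slot 24 (x) x 96 (y) mm, its centre 15 mm in front of the origin, its floor at 24 mm; the filter stands in it
- handle (a joint): swing of the carry handle (rad) about the extractor's y axis. 0 to 0.25 at the start: leaning forward over the flap, barring it. Grows as it goes up, over and to the back; end stop 1.675. Stiff hinge (0.08 N m, stays where left). Spring detent: from 1.28 it resists more (about 2 N at the grip), past 1.55 it snaps on to the stop by itself and is held there
- handle_grip (a point): middle of the handle's straight cross bar, a round grip of 14 mm diameter and 110 mm long along the extractor's y; 111 mm from point handle_hinge; at joint value 0 it is 65 mm in front of and 90 mm above handle_hinge, 165 mm above the worktop, 10 mm above the flap's pull
- handle_hinge (a point): point on the handle's hinge axis, in the extractor's middle plane, 20 mm behind its origin and 75 mm above the worktop
- flap (a joint): opening of the cover flap (rad) about the extractor's y axis through point flap_hinge: 0 shut, grows as the front edge rises and goes back, end stop at 1.83, a little past upright. Friction hinge of 0.12 N m: it stays where it is left; about 2 N at the pull moves it
- flap_pull (a point): centre of the flap's pull: an upright black block on top of the shut flap at its front edge, 12 (x) x 40 (y) x 26 (z) mm, from 121.5 to 147.5 mm above the worktop, 54 mm in front of the extractor's origin. The shut flap is 120 (x) x 144 (y) mm and 91.5 to 121.5 mm above the worktop, hollow below with 4 mm walls; its front wall stands 120 mm before the hinge
- flap_hinge (a point): point on the flap's hinge axis in the extractor's middle plane, 58 mm behind the extractor's origin and 91.5 mm above the worktop
- filter: filter cassette, loose, hidden beneath the flap: black frame with pleated faces, 18 (x) x 90 (y) x 64 (z) mm, on top a pull tab 12 (x) x 34 (y) x 27 (z) mm; 91 mm high in all, about 0.09 kg. Origin: centre of its underside; z up. Axes parallel to the extractor's at the start; 3 mm of play all round in the slot; the tab stands 25 mm above the deck
- filter_tab (a point): centre of the filter's pull tab, 78 mm above the filter's origin, 102 mm above the worktop at the start
- tray: shallow steel tray, fixed, 218 (x) x 168 (y) mm, rim 11 mm high, lying on the worktop beside the extractor (to the left or right). Origin: centre of its underside
- handset: bystander, to be left alone: opened handset, 104 x 47 x 8 mm, lying flat behind the work
- masking_tape: bystander, to be left alone: roll of masking tape, 48 mm across, 18 mm high, on the far right
- flux_syringe: bystander, to be left alone: syringe, 138 mm long, lying on the left
- solder_spool: bystander, to be left alone: small spool, 34 mm across, 26 mm high, on the left
- petri_dish: bystander, to be left alone: shallow dish, 84 mm across, at the back
- mouse: bystander, to be left alone: dark computer mouse, 36 mm high, at the back right
- marker: bystander, to be left alone: marker pen, 133 mm long, lying on the right
There are look-alikes about, which are no part of the job. Of the things that look like the extractor, the larger one is meant.

How it is judged:
By the outcome, as a careful person would: the job done as asked, in the order asked, and still so for the second after the job is handed in, while the arm keeps its last pose, push and grip.
It also fails if it takes over 67 s, if anything falls off the work surface, if the arm or the gripper's body presses on something with over 40 N, if the wrist force passes 120 N, or if a joint passes its speed limit or range.

## Working session

There is one attempt and no reset: what is moved stays moved. The work goes in short steps, Python scripts to look and compute and a shell command to move; the robot and the scene stay as the last step left them, time stands still between calls to the robot, and variables do not carry over. Pictures are saved under pics/ and viewed, and the job is handed in when it is done.

```bash
mkdir -p pics; cat > h.py <<'E'
from rig import *
import numpy as np, cv2
def pt(cam,col,row,depth):
    m=camera_model(cam); x=(col-m['cx'])/m['fx']*depth; y=(row-m['cy'])/m['fy']*depth
    return (np.array(m['cam_to_world'])@[x,-y,-depth,1])[:3]
def cloud(cam,D):
    m=camera_model(cam); r,c=np.mgrid[0:384,0:512]; x=(c-m['cx'])/m['fx']*D; y=(r-m['cy'])/m['fy']*D
    P=np.stack([x,-y,-D,np.ones_like(D)],-1)@np.array(m['cam_to_world']).T
    return P[...,:3]
def proj(cam,p):
    m=camera_model(cam); q=np.linalg.inv(np.array(m['cam_to_world']))@np.append(p,1)
    return m['fx']*q[0]/-q[2]+m['cx'], m['fy']*-q[1]/-q[2]+m['cy']
def save(n,im,s=1.5):
    cv2.imwrite(f'pics/{n}.png',cv2.resize(im[...,::-1],None,fx=s,fy=s))
E
python3 - <<'E'
from h import *
for c in ['side','top']:
    im,D=capture(c); save(c+'0',im); np.savez(c+'0.npz',im=im,D=D); print({k:np.round(v,2) if not isinstance(v,str) else v for k,v in camera_model(c).items()})
    for t in ['extractor','handle_grip','handle_hinge','flap_pull','flap_hinge','tray']:
        for r in pinpoint(c,t)[:3]:
            u,v=r['centre']; 
            d=D[int(np.clip(v,0,383)),int(np.clip(u,0,511))]; print(c,t,round(r['p'],2),np.round([u,v]),np.round(pt(c,u,v,d)))
print(sense())
E
```

```text
{'fx': np.float64(419.12), 'fy': np.float64(419.12), 'cx': np.float64(262.98), 'cy': np.float64(194.13), 'cam_to_world': array([[-9.80000e-01,  1.30000e-01, -1.40000e-01,  3.65010e+02],
       [-1.90000e-01, -6.70000e-01,  7.20000e-01,  1.01150e+03],
       [-0.00000e+00,  7.30000e-01,  6.80000e-01,  1.12311e+03],
       [ 0.00000e+00,  0.00000e+00,  0.00000e+00,  1.00000e+00]])}
side extractor 0.81 [284. 199.] [ 506. -103.   64.]
side extractor 0.56 [277. 139.] [ 597. -482.   55.]
side handle_grip 0.63 [285. 122.] [ 576. -579.   85.]
side handle_grip 0.47 [295. 168.] [ 479. -165.  165.]
side handle_hinge 0.92 [281. 182.] [ 525. -126.  124.]
side handle_hinge 0.7 [274. 131.] [ 615. -508.   81.]
side handle_hinge 0.67 [294. 166.] [ 491. -229.  121.]
side flap_pull 0.79 [299. 174.] [ 462. -160.  143.]
side flap_pull 0.71 [287. 129.] [ 562. -527.   84.]
side flap_hinge 0.66 [268. 129.] [ 645. -509.   83.]
side flap_hinge 0.32 [299. 176.] [ 462. -157.  138.]
side flap_hinge 0.23 [268. 253.] [528. 108.  -2.]
side tray 0.63 [268. 252.] [531.  97.  -6.]
{'fx': np.float64(460.28), 'fy': np.f
[... 881 characters left out ...]
204. 200.] [541. 112.  -2.]
{'time_s': 0.7, 'joints': array([ 8.77616696e-01,  3.12891274e-01,  1.49772077e+00,  6.41190045e-06,
        1.33102017e+00, -2.23436855e-01]), 'dq': array([ 0.00031991,  0.00183759, -0.00046765,  0.00195061,  0.00076772,
        0.00039469]), 'tau': array([-5.20392259e-04, -4.12108898e+01, -2.59869897e+01, -2.64506343e-04,
        5.23846029e-04, -2.05885476e-05]), 'eef_pos': array([237.66700267, 468.11550586, 231.29081478]), 'ee_rot': array([-1.15448512e-05,  2.32718647e-01,  9.72544102e-01, -1.63623769e-05]), 'force': array([-1.14506822, -0.4870055 , -0.17523683]), 'wrist_torque': array([ 0.02901158, -0.00801203, -0.01322562]), 'grip_width': 0.9985994830052211}
```

View pics/side0.png

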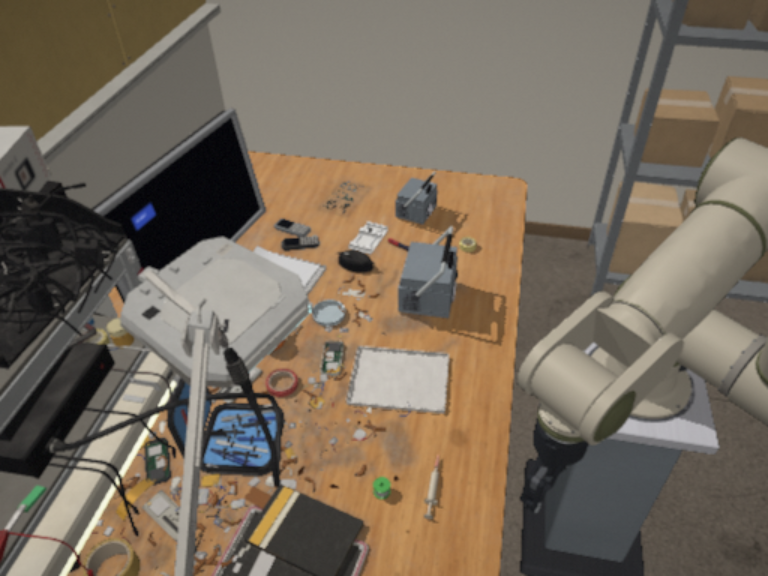

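View pics/top0.png

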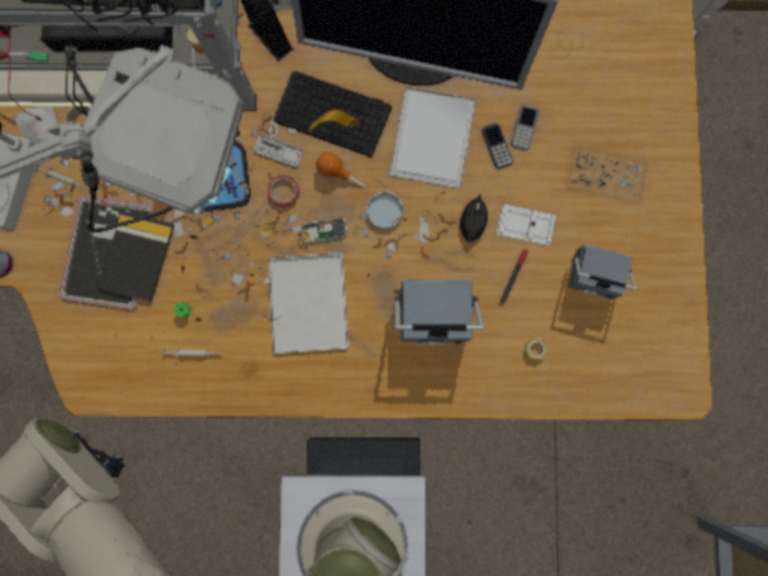

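```bash
python3 - <<'E'
from h import *
from scipy.optimize import minimize
for c in ['top','side']:
    z=np.load(c+'0.npz'); P=cloud(c,z['D'].astype(float)); 
    box=(P[...,0]>400)&(P[...,0]<640)&(P[...,1]>-290)&(P[...,1]<-70)&(z['D']>0)
    # flap top
    for lo,hi in [(116,127),(140,155),(158,175)]:
        m=box&(P[...,2]>lo)&(P[...,2]<hi); q=P[m]
        if len(q)<5: continue
        r=cv2.minAreaRect(q[:,:2].astype(np.float32)); print(c,lo,hi,len(q),np.round(q.mean(0),1),np.median(q[:,2]).round(1),r)
    # tray
    m=(P[...,0]>380)&(P[...,0]<700)&(P[...,1]>-40)&(P[...,1]<260)&(P[...,2]>5)&(P[...,2]<20)&(z['D']>0); q=P[m]
    print('tray',len(q),cv2.minAreaRect(q[:,:2].astype(np.float32)),np.median(q[:,2]))
    cr=z['im']
cv2.imwrite('pics/crop0.png',np.hstack([cv2.resize(np.load('top0.npz')['im'][160:260,240:340,::-1],(400,400)),cv2.resize(np.load('side0.npz')['im'][130:230,230:330,::-1],(400,400))]))
E
```

```text
top 116 127 1310 [ 520.6 -176.3  122.5] 122.6 ((515.3106079101562, -177.12278747558594), (117.45136260986328, 176.3209228515625), 0.40116581320762634)
top 140 155 67 [ 470.3 -176.6  148.7] 149.5 ((477.9801330566406, -176.91329956054688), (176.51336669921875, 39.34175109863281), 89.33381652832031)
top 158 175 168 [ 474.5 -177.7  171.1] 171.6 ((477.5446472167969, -177.30490112304688), (16.18035316467285, 177.25555419921875), 0.3992807865142822)
tray 2053 ((540.45654296875, 109.08642578125), (299.7698059082031, 319.4932556152344), 89.47003936767578) 6.916741055408238
side 116 127 691 [ 520.  -167.8  120.7] 120.6 ((513.89013671875, -171.53956604003906), (119.5212631225586, 175.20697021484375), 0.5976161956787109)
side 140 155 49 [ 474.2 -163.   146.7] 146.6 ((475.7105712890625, -170.7633056640625), (176.54421997070312, 39.56971740722656), 89.55157470703125)
side 158 175 115 [ 473.5 -163.6  169.4] 170.3 ((473.93450927734375, -172.977294921875), (176.45849609375, 15.792250633239746), 89.14491271972656)
tray 431 ((547.5394287109375, 109.51863098144531), (297.69134521484375, 304.9234924316406), 89.8810806274414) 7.042907042239676
```

View pics/crop0.png

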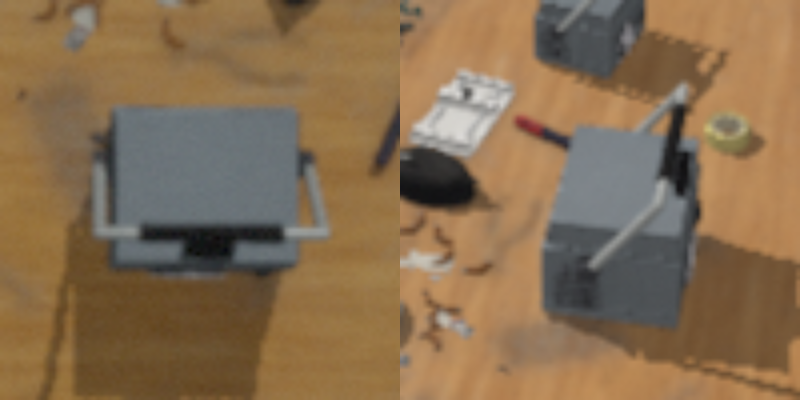

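The larger extractor is the one meant. Its flap is at about (257–315, 188–225) px in the top view, and the smaller look-alike is further right. I put the origin near (516.5, -174), with the bar at about (474, -174, 165).

```bash
python3 -m crank '{"dp":[[1.57,-4.28,1],[1.57,-4.28,1],[1.57,-4.28,1],[1.57,-4.28,1],[1.57,-4.28,1],[1.57,-4.28,1],[1.57,-4.28,0],[1.57,-4.28,0]],"delta_rot":[[0,0,-4.2],[0,0,-4.2],[0,0,-4.2],[0,0,-4.2],[0,0,-4.2],[0,0,-4.2],[0,0,-4.2],[0,0,-4.2]],"claw":[0,0,0,0,0,0,0,0]}' 30
python3 -m crank '{"dp":[[1.57,-4.28,0],[1.57,-4.28,0],[1.57,-4.28,0],[1.57,-4.28,0],[1.57,-4.28,0],[1.57,-4.28,0],[1.57,-4.28,0],[0,0,0],[0,0,0]],"delta_rot":[[0,0,-4.2],[0,0,-4.2],[0,0,-4.2],[0,0,-4.2],[0,0,-4.2],[0,0,-4.2],[0,0,-4.3],[0,0,0],[0,0,0]],"claw":[0,0,0,0,0,0,0,0,0]}'
python3 - <<'E'
from h import *
print(sense())
for c in ['top']:
    z=np.load(c+'0.npz'); P=cloud(c,z['D'].astype(float)); 
    for t in ['tray']:
        capture(c)
        for r in masks_of(c,t)[:2]:
            q=P[r['region']]; print(c,t,r['p'],len(q),np.round(np.median(q,0)), cv2.minAreaRect(q[:,:2].astype(np.float32)))
E
```

```text
time_s: 1.5
eef_pos: [363.6, 124.0, 291.8]
ee_rot: [0.001, 0.505, 0.863, 0.0]
force: [1.4, 0.1, 0.1]
grip_width: 0.997
time_s: 2.4
eef_pos: [473.1, -174.3, 290.9]
ee_rot: [-0.001, 0.708, 0.707, -0.0]
force: [-0.3, 0.6, 0.7]
grip_width: 1.002
{'time_s': 2.4, 'joints': array([-5.85815237e-01,  2.29923294e-01,  1.45108378e+00,  2.04503679e-04,
        1.46163806e+00, -5.84705944e-01]), 'dq': array([ 3.24932620e-02, -3.42040383e-02,  2.19031782e-02,  9.41360759e-04,
        1.71127770e-03, -1.85604637e-05]), 'tau': array([-1.72553569e+00, -3.65886712e+01, -2.74786985e+01, -7.83563219e-02,
       -7.13699288e-02,  1.69271382e-02]), 'eef_pos': array([ 473.09056699, -174.26684933,  290.86647696]), 'ee_rot': array([-5.35941234e-04,  7.07506675e-01,  7.06706458e-01, -5.00997367e-06]), 'force': array([-0.29708869,  0.60846697,  0.72086715]), 'wrist_torque': array([-0.00892395, -0.00075097, -0.01637395]), 'grip_width': 1.0016414215652505}
top tray 0.7 3231 [538. 108.   3.] ((521.0863647460938, 62.404571533203125), (271.5484313964844, 263.52789306640625), 2.2001941204071045)
```

```bash
python3 -m crank '{"dp":[[0,0,-4],[0,0,-4],[0,0,-3],[0,0,-2],[0,0,-0.9],[0,0,0]],"delta_rot":[[0,0,0],[0,0,0],[0,0,0],[0,0,0],[0,0,0],[0,0,0]],"claw":[0,0,0,0,0,0]}' 30
python3 -m crank '{"dp":[[0,0,0],[0,0,0],[0,0,0],[0,0,0],[0,0,0],[0,0,0],[0,0,0],[0,0,0]],"delta_rot":[[0,0,0],[0,0,0],[0,0,0],[0,0,0],[0,0,0],[0,0,0],[0,0,0],[0,0,0]],"claw":[230,230,230,230,230,230,230,230]}' 30
python3 - <<'E'
from h import *
im,D=capture('side');save('g1',im[110:240,200:340],5)
E
```

```text
time_s: 3.1
eef_pos: [473.0, -173.0, 152.1]
ee_rot: [-0.0, 0.707, 0.707, -0.0]
force: [-0.4, -0.3, -0.1]
grip_width: 1.001
time_s: 3.9
eef_pos: [473.2, -173.9, 152.5]
ee_rot: [0.0, 0.707, 0.707, -0.0]
force: [-2.4, -0.2, 4.0]
grip_width: 0.147
```

View pics/g1.png

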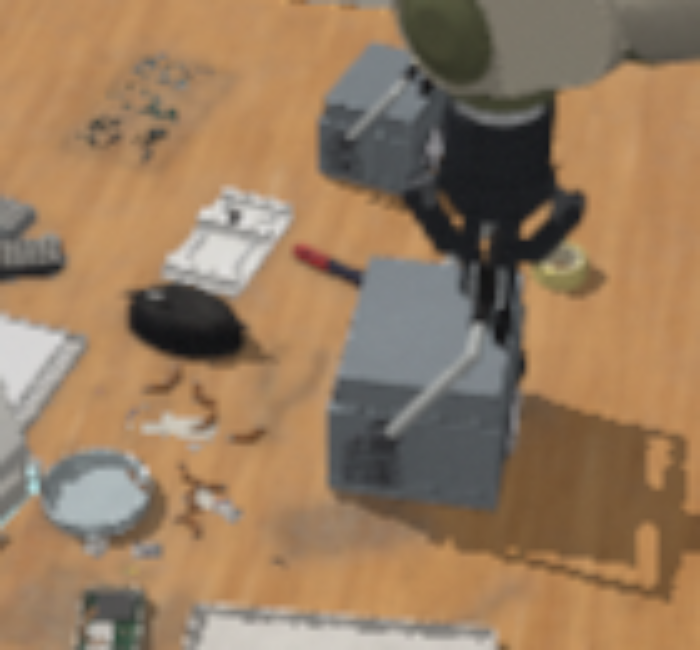

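```bash
python3 -m crank '{"dp":[[0.83,0,0.56],[0.91,0,0.42],[1.02,0,0.42],[1.08,0,0.29],[1.1,0,0.18],[1.1,0,0.1],[1.11,0,-0.04],[1.1,0,-0.13],[1.08,0,-0.25],[1.05,0,-0.35]],"delta_rot":[[0,0,0],[0,0,0],[0,0,0],[0,0,0],[0,0,0],[0,0,0],[0,0,0],[0,0,0],[0,0,0],[0,0,0]],"claw":[230,230,230,230,230,230,230,230,230,230]}' 30
python3 -m crank '{"dp":[[1.0,0,-0.47],[0.97,0,-0.54],[0.9,0,-0.65],[0.83,0,-0.73],[0.56,0,-0.6],[0.54,0,-0.65],[0.4,0,-0.55],[0.37,0,-0.61],[0.1,0,-0.15],[0,0,0]],"delta_rot":[[0,0,0],[0,0,0],[0,0,0],[0,0,0],[0,0,0],[0,0,0],[0,0,0],[0,0,0],[0,0,0],[0,0,0]],"claw":[230,230,230,230,230,230,230,230,230,230]}'
python3 - <<'E'
from h import *
im,D=capture('side');save('g2',im[110:240,200:340],5); print(sense()['wrist_torque'])
E
```

```text
time_s: 4.95
eef_pos: [576.9, -173.8, 163.7]
ee_rot: [-0.001, 0.707, 0.707, -0.001]
force: [0.8, -0.3, 6.0]
grip_width: 0.15
time_s: 5.95
eef_pos: [631.7, -173.9, 117.0]
ee_rot: [-0.002, 0.707, 0.707, -0.002]
force: [-23.2, 2.3, 23.1]
grip_width: 0.153
[0.38790363 3.85958733 0.02859348]
```

View pics/g2.png

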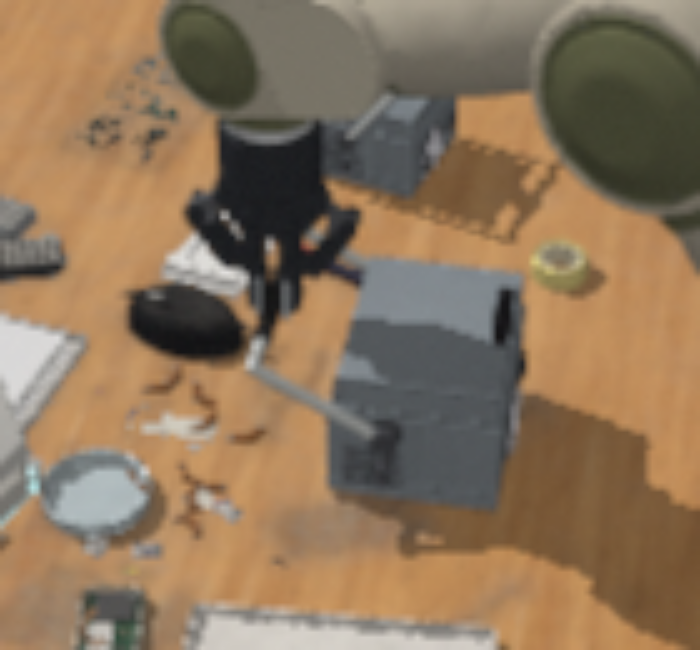

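```bash
python3 -m crank '{"dp":[[0,0,0],[0,0,0],[0,0,0],[0,0,0],[0,0,2],[0,0,3],[0,0,4],[-1,0,4]],"delta_rot":[[0,0,0],[0,0,0],[0,0,0],[0,0,0],[0,0,0],[0,0,0],[0,0,0],[0,0,-8]],"claw":[130,130,130,130,130,130,130,130]}' 30
python3 -m crank '{"dp":[[-2,0,0],[-2,0,0],[-2,0,0],[-2,0,0],[-2,0,0],[-2,0,0],[-2,0,0],[-1.9,0,0],[0,0,0],[0,0,0]],"delta_rot":[[0,0,-8],[0,0,-8],[0,0,-8],[0,0,-8],[0,0,-8],[0,0,-8],[0,0,-8],[0,0,-8],[0,0,-8],[0,0,-8]],"claw":[80,40,0,0,0,0,0,0,0,0]}' 30
python3 - <<'E'
from h import *
for c in ['side','top']:
    im,D=capture(c);save('g3'+c,im[110:240,200:340],5)
    P=cloud(c,D.astype(float))
    print(sense()['joints'])
    for lo,hi,x0,x1 in [(120,150,600,660),(140,155,440,500)]:
        m=(D>0)&(P[...,0]>x0)&(P[...,0]<x1)&(abs(P[...,1]+174)<100)&(P[...,2]>lo)&(P[...,2]<hi); q=P[m]
        if len(q): print(c,len(q),q.mean(0).round(1),q.min(0).round(1),q.max(0).round(1))
    for t in ['flap_pull','handle_grip']:
        for r in pinpoint(c,t)[:2]: 
            u,v=r['centre']; print(t,r['p'],u,v,pt(c,u,v,D[int(v),int(u)]).round())
E
```

```text
time_s: 6.8
eef_pos: [623.9, -173.7, 245.6]
ee_rot: [-0.0, 0.755, 0.655, 0.0]
force: [0.3, -0.6, 0.1]
grip_width: 0.491
time_s: 7.8
eef_pos: [464.5, -173.9, 245.0]
ee_rot: [0.0, 1.0, 0.014, 0.0]
force: [-0.5, -0.3, -0.1]
grip_width: 1.002
[-5.94853351e-01  2.38539098e-01  1.55955356e+00  1.89219858e-04
  1.34292050e+00  9.54154822e-01]
side 126 [ 629.  -164.5  132. ] [ 604.3 -265.7  120.4] [638.6 -83.4 142.1]
side 25 [ 461.8 -173.1  145.5] [ 456.  -194.5  141.3] [ 467.7 -153.8  149.4]
flap_pull 0.86 299.9 174.1 [ 460. -158.  144.]
flap_pull 0.57 287.4 128.3 [ 562. -551.   71.]
handle_grip 0.59 253.1 167.7 [ 675. -342.   -5.]
handle_grip 0.51 286.0 122.7 [ 573. -577.   83.]
[-5.94574504e-01  2.39159336e-01  1.55924948e+00  8.08779947e-05
  1.34313381e+00  9.37813654e-01]
top 270 [ 629.7 -179.4  134.9] [ 601.4 -266.1  121.1] [639.8 -88.2 145.1]
flap_pull 0.76 399.8 188.5 [ 573. -525.  111.]
handle_grip 0.69 288.7 170.4 [ 647. -178.   -2.]
handle_grip 0.6 405.0 187.8 [ 573. -535.  129.]
```

View pics/g3side.png

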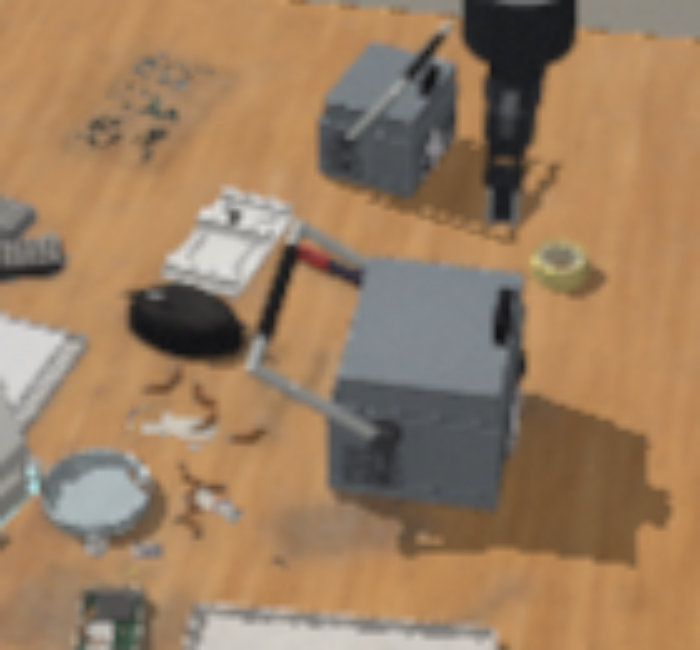

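View pics/g3top.png

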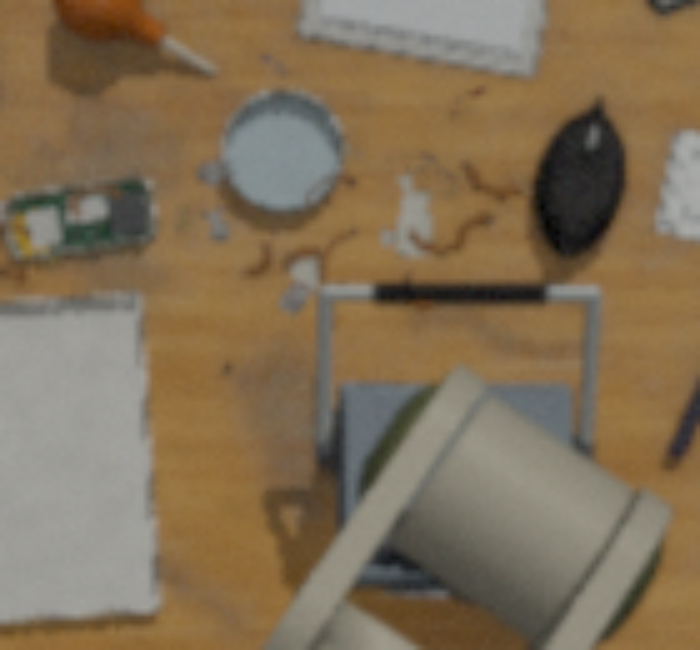

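```bash
python3 -m crank '{"dp":[[-0.2,0,-4],[0,0,-4],[0,0,-2],[0,0,-1.2],[0,0,-0.6],[0,0,0]],"delta_rot":[[0,0,-1.6],[0,0,0],[0,0,0],[0,0,0],[0,0,0],[0,0,0]],"claw":[0,0,0,0,0,0]}' 40
python3 -m crank '{"dp":[[0,0,0],[0,0,0],[0,0,0],[0,0,0],[0,0,0],[0,0,0],[0,0,0]],"delta_rot":[[0,0,0],[0,0,0],[0,0,0],[0,0,0],[0,0,0],[0,0,0],[0,0,0]],"claw":[200,200,200,200,200,200,200]}' 40
python3 - <<'E'
import numpy as np
# tcp relative to hinge(574.6,91.5); start
p=np.array([462.5-574.6,127-91.5])
last=p
for d in range(7,50,7):
    a=np.radians(d); q=np.array([p[0]*np.cos(a)+p[1]*np.sin(a),-p[0]*np.sin(a)+p[1]*np.cos(a)]); print(d,(q-last).round(1),(q+[574.6,91.5]).round()); last=q
E
```

```text
time_s: 8.7
eef_pos: [462.9, -174.0, 126.9]
ee_rot: [0.0, 1.0, 0.004, 0.0]
force: [0.2, -0.4, -0.2]
grip_width: 0.999
time_s: 9.4
eef_pos: [463.0, -177.3, 128.6]
ee_rot: [0.004, 1.0, 0.003, 0.001]
force: [-7.2, -15.5, 7.7]
grip_width: 0.454
7 [ 5.2 13.4] [468. 140.]
14 [ 6.8 12.7] [474. 153.]
21 [ 8.2 11.8] [483. 165.]
28 [ 9.6 10.7] [492. 175.]
35 [10.8  9.4] [503. 185.]
42 [11.9  8. ] [515. 193.]
49 [12.8  6.5] [528. 199.]
```

```bash
python3 -m crank '{"dp":[[0,-0.3,0],[0.5,0,1.3],[0.7,0,1.3],[0.8,0,1.2],[1.0,0,1.1],[1.1,0,0.95],[1.2,0,0.8],[0,0,0],[0,0,0]],"delta_rot":[[0,0,0],[0,7,0],[0,7,0],[0,7,0],[0,7,0],[0,7,0],[0,7,0],[0,0,0],[0,0,0]],"claw":[200,200,200,200,200,200,200,200,200]}'
python3 - <<'E'
from h import *
for c in ['side']:
    im,D=capture(c);save('g4'+c,im[110:240,200:340],5)
E
```

```text
time_s: 10.3
eef_pos: [516.3, -177.6, 192.8]
ee_rot: [-0.0, 0.934, 0.003, -0.358]
force: [2.6, -3.5, -3.5]
grip_width: 0.452
```

View pics/g4side.png

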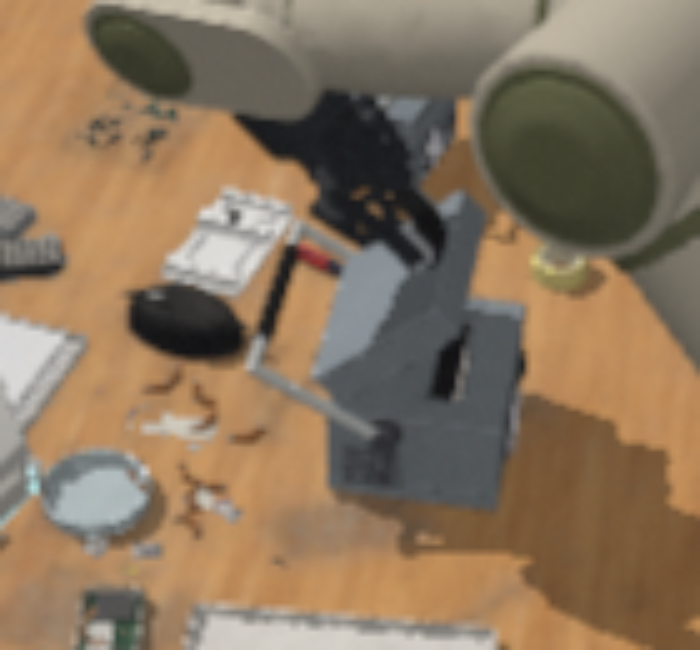

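```bash
python3 -m crank '{"dp":[[0,0,0],[0,0,0],[0,0,0],[1.3,0,1.5],[2,0,2.2],[2,0,2.2],[0,0,4],[-2,0,3],[-3,0,0],[-4,0,0]],"delta_rot":[[0,0,0],[0,0,0],[0,0,0],[0,0,0],[0,0,0],[0,0,0],[0,-8,0],[0,-8,0],[0,-8,0],[0,-8,0]],"claw":[0,0,0,0,0,0,0,0,60,120]}' 40
python3 -m crank '{"dp":[[-3.5,0,0],[0,0,0],[0,0,-4],[0,0,-4],[0,0,0]],"delta_rot":[[0,-8,0],[0,-2,0],[0,0,0],[0,0,0],[0,0,0]],"claw":[255,255,255,255,255]}' 40
python3 - <<'E'
from h import *
for c in ['side']:
    im,D=capture(c);save('g5'+c,im[110:240,200:340],5)
E
```

```text
time_s: 11.35
eef_pos: [486.4, -177.4, 323.8]
ee_rot: [0.0, 0.995, 0.004, -0.1]
force: [0.7, -1.7, 1.0]
grip_width: 0.69
time_s: 11.85
eef_pos: [450.1, -176.5, 239.5]
ee_rot: [-0.003, 1.0, 0.004, -0.02]
force: [-0.2, 0.1, 1.1]
grip_width: 0.002
```

View pics/g5side.png

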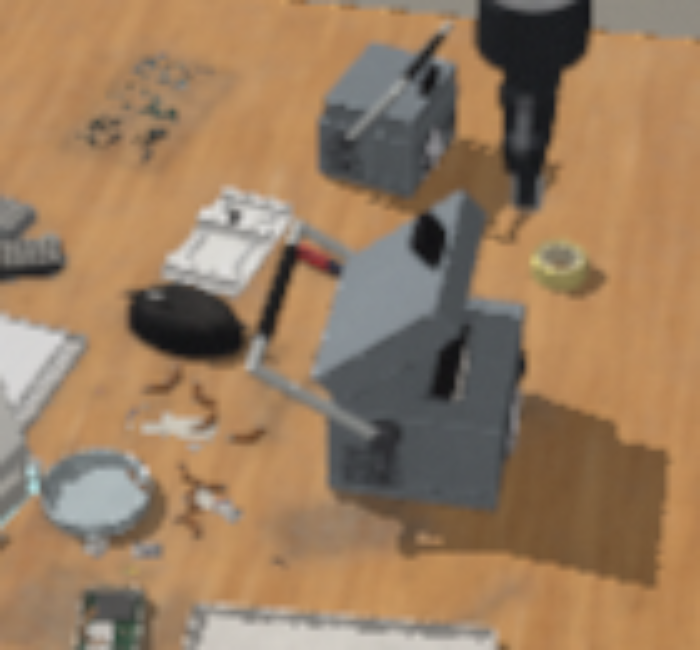

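```bash
python3 -m crank '{"dp":[[0,0,-4],[0,0,-4],[0,0,-0.8],[1,0,0],[1.5,0,0],[1.5,0,0.2],[1.5,0,0.2],[1.5,0,0.2],[1.5,0,0.2],[1.2,0,0.2]],"delta_rot":[[0,-2.3,0],[0,0,0],[0,0,0],[0,0,0],[0,0,0],[0,0,0],[0,0,0],[0,0,0],[0,0,0],[0,0,0]],"claw":[255,255,255,255,255,255,255,255,255,255]}' 40
python3 -m crank '{"dp":[[1.2,0,0.2],[1.2,0,0.2],[1,0,0],[0.8,0,0],[0.5,0,0],[0,0,0]],"delta_rot":[[0,0,0],[0,0,0],[0,0,0],[0,0,0],[0,0,0],[0,0,0]],"claw":[255,255,255,255,255,255]}' 40
python3 - <<'E'
from h import *
for c in ['side']:
    im,D=capture(c);save('g6'+c,im[110:240,200:340],5)
E
```

```text
time_s: 12.9
eef_pos: [552.9, -178.9, 171.8]
ee_rot: [0.003, 1.0, 0.005, 0.009]
force: [-1.9, -0.5, 11.3]
grip_width: 0.002
time_s: 13.5
eef_pos: [593.3, -178.1, 171.6]
ee_rot: [-0.0, 1.0, 0.004, -0.001]
force: [-31.0, 2.1, 13.2]
grip_width: 0.003
```

View pics/g6side.png

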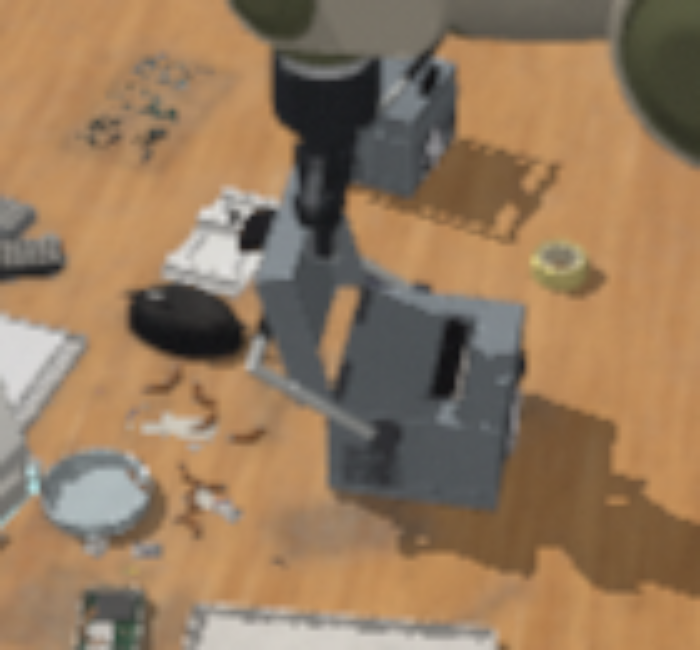

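```bash
python3 -m crank '{"dp":[[-1,0,0],[-3,0,0],[-4,0,1],[-4,2,3],[-3,4,4],[-1,4,3],[0,2,0],[0,0,0],[0,0,0],[0,0,0]],"delta_rot":[[0,0,0],[0,0,0],[0,0,8],[0,0,8],[0,0,8],[0,0,8],[0,0,8],[0,0,8],[0,0,8],[0,0,8]],"claw":[255,255,255,200,100,0,0,0,0,0]}' 40
python3 - <<'E'
from h import *
for c in ['side','top']:
    im,D=capture(c);save('g7'+c,im[110:240,200:340],5)
    np.savez(c+'7.npz',im=im,D=D)
    for t in ['filter_tab','filter','flap_pull','handle_grip']:
        for r in pinpoint(c,t)[:2]: 
            u,v=r['centre']; print(c,t,round(r['p'],2),u,v,pt(c,u,v,D[int(v),int(u)]).round())
    P=cloud(c,D.astype(float))
    m=(D>0)&(P[...,0]>480)&(P[...,0]<525)&(abs(P[...,1]+174)<40)&(P[...,2]>103)&(P[...,2]<122); q=P[m]
    print(len(q),q.mean(0),q.min(0),q.max(0))
    m=(D>0)&(P[...,0]>450)&(P[...,0]<680)&(abs(P[...,1]+174)<100)&(P[...,2]>160)&(P[...,2]<250); q=P[m]
    print('flap',len(q),q.mean(0),q.min(0),q.max(0))
E
```

```text
time_s: 14.55
eef_pos: [446.6, -68.7, 269.8]
ee_rot: [-0.001, 0.844, 0.536, 0.004]
force: [-0.6, -0.1, 0.2]
grip_width: 1.002
side filter_tab 0.47 291.4 179.1 [ 492. -184.   94.]
side filter 0.51 286.9 195.7 [ 496. -100.   85.]
side flap_pull 0.79 250.7 159.4 [ 640. -154.  189.]
side flap_pull 0.64 284.2 126.9 [ 572. -514.  102.]
side handle_grip 0.69 253.5 168.8 [ 619. -102.  191.]
side handle_grip 0.52 286.4 121.7 [ 590. -721.   -6.]
27 [ 499.29347946 -170.78914072  111.5669265 ] [ 494.02792167 -193.79350825  103.33069668] [ 505.84552833 -154.88442114  118.60114243]
flap 348 [ 619.42356636 -163.00537701  193.75250383] [ 592.60272972 -250.15535591  160.04899132] [657.15340224 -98.58194282 210.7694347 ]
top filter_tab 0.49 290.8 213.3 [ 493. -179.   88.]
top filter 0.73 287.4 205.4 [ 518. -168.   85.]
top filter 0.44 287.9 212.1 [ 464. -141.  538.]
top flap_pull 0.75 293.0 159.6 [ 648. -178.  192.]
top flap_pull 0.71 401.8 189.1 [ 571. -533.  104.]
top handle_grip 0.63 403.3 188.4 [ 572. -533.  119.]
top handle_grip 0.2 290.8 188.6 [ 572. -179.   90.]
40 [ 499.90228931 -177.59568968  115.79646099] [ 494.75702095 -193.61833097  110.60901263] [ 504.74782286 -161.52392128  120.77750451]
flap 586 [ 622.93168197 -177.76790374  202.77753489] [ 593.6931473  -249.25293671  160.77800494] [ 656.94454312 -105.43650871  216.44324031]
```

View pics/g7side.png

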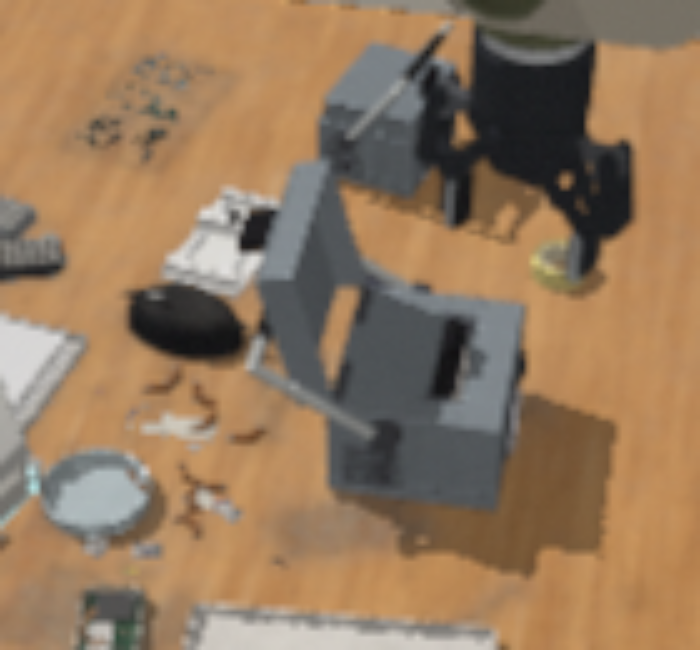

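View pics/g7top.png

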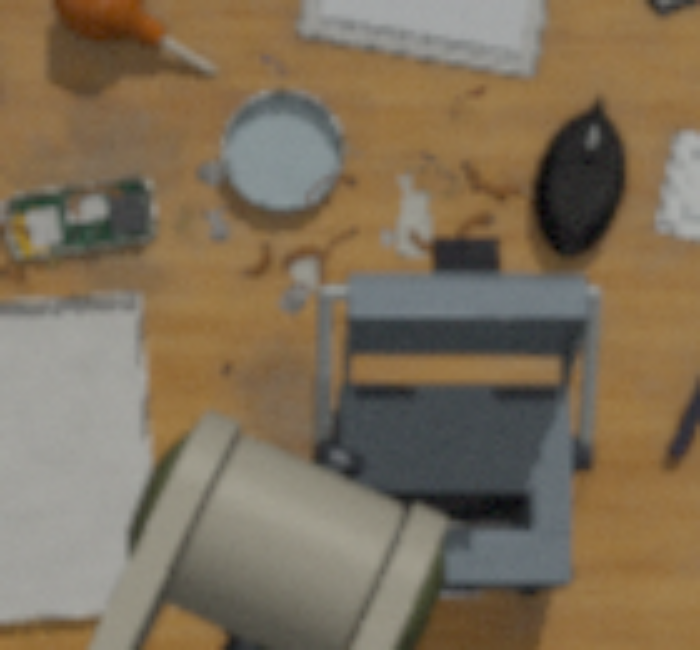

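```bash
python3 -m crank '{"dp":[[1.3,-2.7,0],[1.3,-2.7,0],[1.4,-2.7,0],[1.3,-2.6,-1],[0,0,-4],[0,0,-4],[0,0,-4],[0,0,-2.5],[0,0,-1.3],[0,0,0]],"delta_rot":[[0,0,6.3],[0,0,6.3],[0,0,6.3],[0,0,6.3],[0,0,0],[0,0,0],[0,0,0],[0,0,0],[0,0,0],[0,0,0]],"claw":[0,0,0,0,0,0,0,0,0,0]}' 40
python3 - <<'E'
from h import *
im,D=capture('side');save('g8side',im[110:240,200:340],5)
E
```

```text
time_s: 16.05
eef_pos: [498.3, -175.6, 98.5]
ee_rot: [-0.004, 0.709, 0.705, 0.002]
force: [0.5, 1.1, 0.0]
grip_width: 1.002
```

View pics/g8side.png

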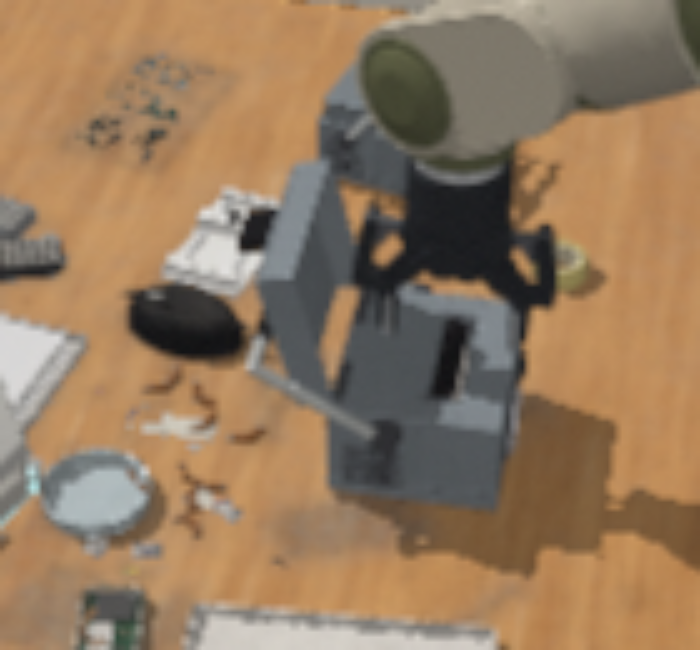

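```bash
python3 -m crank '{"dp":[[0.2,0,-0.5],[0,0,0],[0,0,0],[0,0,0],[0,0,0],[0,0,0],[0,0,0],[0,0,0],[0,0,0]],"delta_rot":[[0,0,0],[0,0,0],[0,0,0],[0,0,0],[0,0,0],[0,0,0],[0,0,0],[0,0,0],[0,0,0]],"claw":[0,235,235,235,235,235,235,235,235]}' 50
python3 - <<'E'
from h import *
im,D=capture('side');save('g9side',im[110:240,200:340],5);print(sense()['wrist_torque'])
E
```

```text
time_s: 17.0
eef_pos: [499.3, -175.8, 94.8]
ee_rot: [-0.004, 0.709, 0.705, 0.001]
force: [-8.9, 0.3, 7.7]
grip_width: 0.13
[-0.06626373  1.84298464  0.1630226 ]
```

View pics/g9side.png

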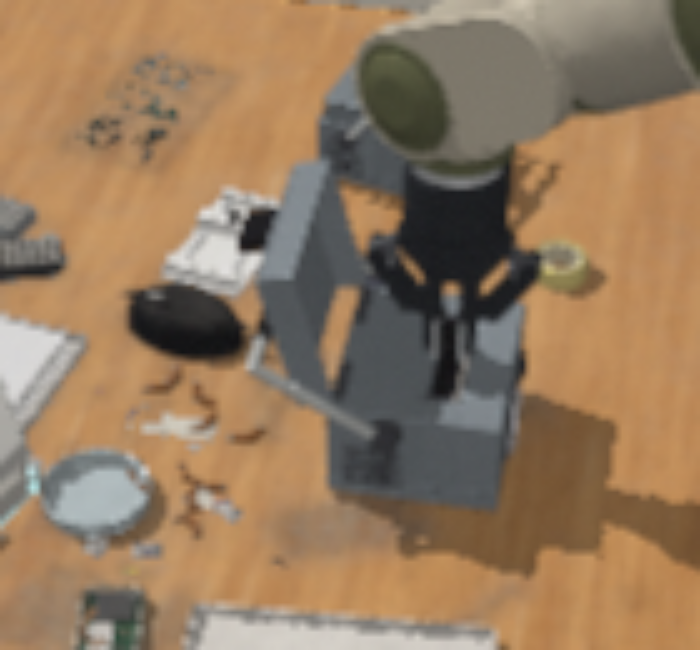

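```bash
python3 -m crank '{"dp":[[-0.1,0,0.3],[0,0,0.7],[0,0,1.2],[0,0,1.5],[0,0,1.5],[0,0,1.5],[0,0,1.5],[0,0,1.5],[0,0,1.3],[0,0,0]],"delta_rot":[[0,0,0],[0,0,0],[0,0,0],[0,0,0],[0,0,0],[0,0,0],[0,0,0],[0,0,0],[0,0,0],[0,0,0]],"claw":[235,235,235,235,235,235,235,235,235,235]}' 50
python3 - <<'E'
from h import *
im,D=capture('side');save('g10side',im[110:240,200:340],5);print(sense()['wrist_torque'])
E
```

```text
time_s: 18.05
eef_pos: [500.6, -176.2, 207.0]
ee_rot: [-0.001, 0.709, 0.705, 0.003]
force: [0.1, -0.5, -0.3]
grip_width: 0.126
[-0.00971731 -0.0062153   0.05325476]
```

View pics/g10side.png

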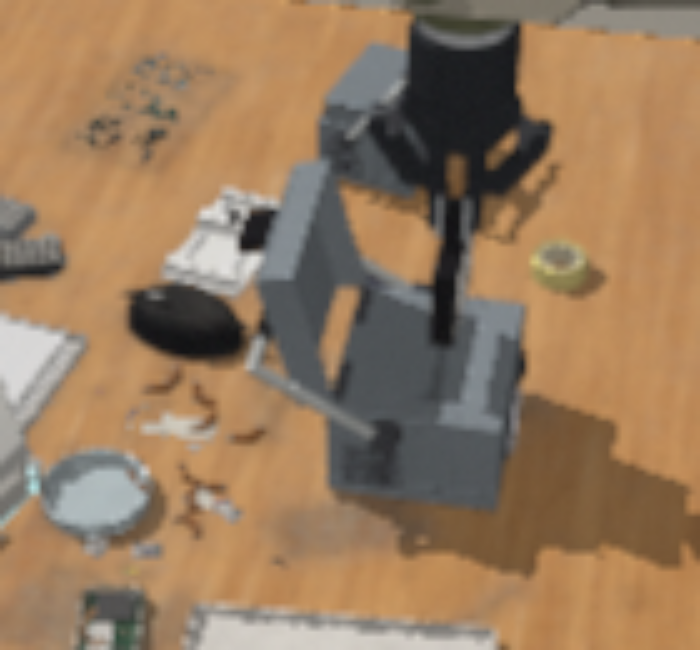

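```bash
python3 - <<'E'
from h import *
# tray fit: light steel region in initial images
for c in ['top','side']:
    z=np.load(c+'0.npz'); im,D=z['im'],z['D'].astype(float)
    m=camera_model(c)
    hsv=cv2.cvtColor(im,cv2.COLOR_RGB2HSV)
    w=((hsv[...,1]<60)&(hsv[...,2]>120)).astype(np.uint8)
    n,l,s,ce=cv2.connectedComponentsWithStats(w)
    u,v=proj(c,[540,109,3]); k=l[int(v),int(u)]; ys,xs=np.where(l==k)
    print(c,s[k])
    # intersect rays with z=8
    T=np.array(m['cam_to_world']); d=np.stack([(xs-m['cx'])/m['fx'],-(ys-m['cy'])/m['fy'],-np.ones(len(xs))],1)@T[:3,:3].T
    t=(6-T[2,3])/d[:,2]; p=T[:3,3]+d*t[:,None]
    print(cv2.minAreaRect(p[:,:2].astype(np.float32)),np.median(p,0))
E
```

```text
top [ 176  168   56   68 3115]
((537.0150146484375, 113.08016204833984), (220.9665985107422, 181.2340545654297), 4.25623893737793) [534.60380694 107.11032367   6.        ]
side [ 231  231   69   44 2530]
((535.1199951171875, 114.33377838134766), (220.9246063232422, 187.071044921875), 4.569040298461914) [534.75947258 113.70522832   6.        ]
```

```bash
python3 -m crank '{"dp":[[0.1,1,0],[0.2,2,0],[0.4,3,0],[0.4,3.5,0],[0.5,3.5,0],[0.5,3.5,0],[0.5,3.5,0],[0.4,3.5,0],[0.3,2.7,0],[0.2,1.5,0]],"delta_rot":[[0,0,0],[0,0,0],[0,0,0],[0,0,0],[0,0,0],[0,0,0],[0,0,0],[0,0,0],[0,0,0],[0,0,0]],"claw":[235,235,235,235,235,235,235,235,235,235]}' 50
python3 -m crank '{"dp":[[0,0.8,-0.5],[0,0.2,-1],[0,0,-1],[0,0,-0.4],[0,0,0],[0,0,0],[0,0,0]],"delta_rot":[[0,0,0],[0,0,0],[0,0,0],[0,0,0],[0,0,0],[0,0,0],[0,0,0]],"claw":[235,235,235,235,235,235,235]}' 50
python3 - <<'E'
from h import *
s=sense(); print(s['force'],s['dq'].round(3))
for c in ['side','top']:
    im,D=capture(c);save('g11'+c,im[110:290,150:350],4)
    P=cloud(c,D.astype(float))
    m=(D>0)&(abs(P[...,0]-536)<30)&(abs(P[...,1]-111)<60)&(P[...,2]>85)&(P[...,2]<172); q=P[m]
    if len(q): print(c,len(q),q.mean(0),q.min(0),q.max(0)); 
    for t in ['filter','filter_tab','tray','flap_pull','handle_grip']:
        for r in pinpoint(c,t)[:2]: 
            u,v=r['centre']; print(c,t,round(r['p'],2),u,v,pt(c,u,v,D[int(v),int(u)]).round())
E
```

```text
time_s: 19.1
eef_pos: [534.1, 103.7, 203.9]
ee_rot: [-0.003, 0.708, 0.706, 0.002]
force: [-0.3, -0.3, -0.7]
grip_width: 0.13
time_s: 19.8
eef_pos: [534.9, 110.9, 175.9]
ee_rot: [-0.003, 0.709, 0.705, 0.003]
force: [-0.3, 0.1, -1.2]
grip_width: 0.127
[-0.32591641  0.13414982 -1.23055434] [ 0.003 -0.001 -0.001 -0.002 -0.001 -0.001]
side 176 [531.7812385  139.80862288 145.55323704] [524.48869529  85.43374476 106.53735634] [545.88564967 159.41998959 171.86171695]
side filter 0.74 265.6 233.3 [527. 155. 153.]
side filter_tab 0.64 266.3 251.1 [535. 100.  -1.]
side filter_tab 0.62 265.0 215.0 [536. 117. 194.]
side tray 0.79 268.2 253.7 [527. 108.  -2.]
side flap_pull 0.6 287.6 129.2 [483.  68. 485.]
side flap_pull 0.55 311.9 163.8 [405. 172. 459.]
side handle_grip 0.53 285.6 121.4 [ 570. -538.  115.]
side handle_grip 0.44 310.7 162.8 [ 365. 1012. 1123.]
top 27 [532.46352584  67.94233266 150.64175618] [526.11324039  64.73164457 117.66162277] [542.17474648  77.33522983 171.92569001]
top filter 0.39 201.7 201.9 [490.  58. 494.]
top flap_pull 0.87 401.6 189.4 [ 570. -531.  107.]
top flap_pull 0.83 290.6 161.1 [ 643. -171.  198.]
top handle_grip 0.73 405.8 188.5 [ 572. -542.  116.]
top handle_grip 0.29 121.4 205.6 [521. 392.   4.]
```

View pics/g11side.png

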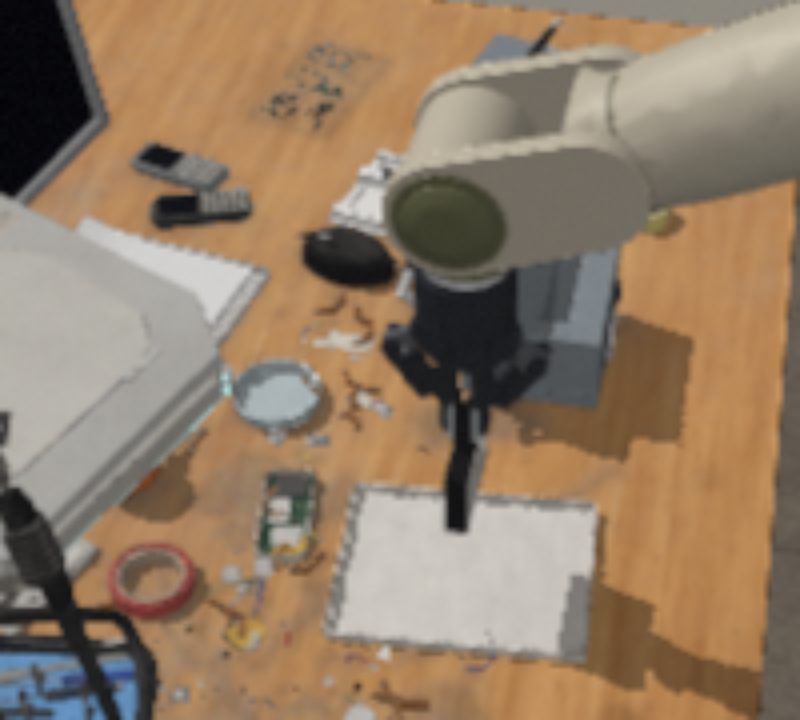

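View pics/g11top.png

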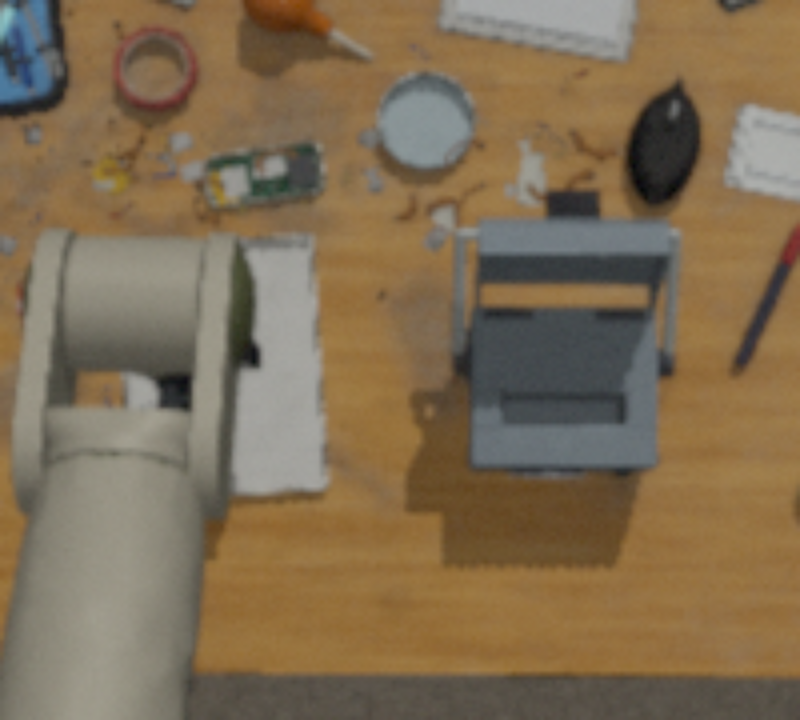

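```bash
python3 - <<'E'
from h import *
im,D=capture('side'); P=cloud('side',D.astype(float))
m=(D>0)&(abs(P[...,0]-536)<25)&(abs(P[...,1]-111)<60)&(P[...,2]>108)&(P[...,2]<168)
q=P[m]
for z in range(108,168,10):
    s=q[(q[:,2]>=z)&(q[:,2]<z+10)]; print(z,len(s),s[:,0].min().round(),s[:,0].max().round(),s[:,1].max().round())
T=np.array(camera_model('top')['cam_to_world']); im,D=capture('top'); P=cloud('top',D.astype(float))
m=(D>0)&(P[...,0]>605)&(P[...,0]<650)&(abs(P[...,1]+176)<92)&(abs(P[...,1]+176)>77)&(P[...,2]>95)&(P[...,2]<150); q=P[m]
i=np.argsort(-q[:,0])[:8]; print(q[i].round())
print(np.degrees(np.arctan2(q[:,2]-75,q[:,0]-536.6)).mean(), 'expect about', 180-np.degrees(1.675)-np.degrees(np.arctan2(90,65)))
E
```

```text
108 20 525.0 542.0 158.0
118 21 525.0 542.0 158.0
128 23 524.0 542.0 158.0
138 21 525.0 541.0 158.0
148 17 525.0 541.0 158.0
158 45 525.0 544.0 160.0
[[ 637. -262.  130.]
 [ 636. -265.  132.]
 [ 636. -258.  137.]
 [ 635.  -95.  134.]
 [ 635.  -98.  134.]
 [ 635.  -88.  135.]
 [ 634.  -91.  141.]
 [ 632. -258.  138.]]
32.72316467574332 expect about 29.8672222698654
```

```bash
python3 -c "
from rig import *
s=sense();print(s['time_s'],s['eef_pos'],s['grip_width']);print(finish_job())"
```

```text
20.5 [534.68971545 111.19371721 175.50107573] 0.12989995014062675
the job is handed in; nothing more can be done
None
```

The job is done and handed in at about 20.5 s. The handle is at the back, the flap is open, and the filter cassette is held over the tray.

**What I did:**
- **Handle:** I swung it over by its bar into its end stop.
- **Flap:** I lifted it about 42° by the pull, then pushed it from the front edge to its stop. It resisted with 31 N there.
- **Filter:** I drew it out by its tab and carried it to the tray.

**Last checks:**
- **Handle:** The depth reading put it about 33° above level, where home should be about 30°. The reading takes the upper surface of the handle's arms, so I expect it to run high. I take it as home, but the flap hid the grip, so I could not see the bar itself.
- **Flap:** The pull was at about (643, -171, 198) by the network's reading, against (645, -175, 188) expected for fully open. The pictures agree that it is open.
- **Filter:** It is upright, with its side faces plumb to about 1 mm. Its centre is at about (534, 112) and the tray's middle is at about (536, 111). Its underside is about 105 mm above the worktop, clear of everything, and the grip is steady on the tab.
- **Bystanders:** Nothing else looked moved in the last pictures. The arm hid part of the scene, and I did not measure each thing.

The two cameras disagreed by up to about 6 mm in y. Closing the gripper on the flap's pull also showed my y estimate was about 3 mm off; I corrected for it.

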